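Return the filled tablet cassette and close up the rack

ROBOT

A 6-joint arm with a two-finger parallel gripper is mounted at the origin on a cart in front of the work surface, level with it; the furniture and walls round the work are solid. World frame = base frame: x ahead of the robot, y to its left, z up, the work surface at z = 0. Lengths are in mm, angles in rad, forces in N, time in s.
With the tool pointing down it reaches from about 275 to 850 mm from the base axis. Payload 5.2 kg.
Tool frame: the origin (TCP) lies at the very end of the fingers, on their centre line; the grasp point (between the pads) lies 19 mm behind it; z points along the fingers, y is the line along which they close (so a half turn about z gives the same grasp; the last joint's range is limited). The gripper opens to 85 mm and grips with 20 to 120 N. Pads are 22 mm wide; open, the fingers measure 114 mm over their backs; the gripper's body (76 mm by 85 mm) begins 54 mm behind the grasp point. The pads swing forward as they close: fully open they stand 13 mm farther back than shut.
Start: joints at [1.085, 0.259, 1.535, -0, 1.348, -0.203], TCP at [153.453, 528.164, 231.31] pointing down, gripper open.
Joint ranges: [-3.14, 3.14], [-0.91, 2.08], [0.19, 2.58], [-1.22, 4.36], [0.22, 2.71], [-3.12, 3.12]. Speed limits (rad/s): [2.57, 2.57, 3.14, 3.14, 3.14, 3.14].

INTERFACE

Orientations are given as a unit quaternion [w, x, y, z].
In Python, from bench import arm, optics, job, spotter gives the robot as it stands.
- The arm moves only by the tool drive_tool, never from a script. Its argument "increments" is a list of rows, each an object with "slide": the shift along the world's x, y, z in m, a list of three; "turn": the turn, a rotation vector about the world's x, y, z in rad, a list of three; "jaw": the closure, from 0 (fully open) to 1 (shut). A call has 1 to 10 rows; each row shifts and turns the commanded pose from where the row before left it; what a row does not reach is not made up. A row lasts 1/12 s, in which the tool goes at most 41.7 mm and 7.16 degrees, less where a joint would pass 70% of its speed; a pose out of reach is approached as far as the arm can. A call with a gripper value outside its range is refused whole. The fingers move at their own pace and stop on an object; "squeeze" is the grip in N (left out, the last holds). Time passes only in rows, so rows that do not move let the fingers close. It gives the time, the measured TCP pose, the force, the opening and the grip force at its end, in the units of the state.
- arm.get_state(): the state, without advancing time (a new reading comes with each control period).
- optics.capture(name): name is "side" or "top"; returns (picture, depth): 400x640x3 uint8, blue, green, red; 400x640 float32, mm along the optical axis (not along the pixel's ray), 0 where there is no reading.
- optics.calibration(name): a dict with "fovy" (degrees; the focal length in pixels is half the picture's height over the tangent of half this angle, whatever the lens; pixels are square), "cx", "cy" (the principal point, pixels), "origin" and "attitude" of the camera in the world. Camera axes: x right, y down, z forward; pixel columns grow to the right and rows downward; lengths in mm; the calibration is good to about 2 mm. A picture is of the moment at which its call begins. calibration takes no time and is no camera call.
- job.sign_off(): hands the job in; it is judged then, once.
Trained networks look in the newest picture that a camera, given by its name, has taken for a name from the list of things; names that differ only in an ending like _2 or _b are one class to them, and where a whole thing is asked for, a point or a joint stands for the part that bears it (a point fixed in the world has none). Each returns a list of dicts, best first, with "confidence" (0 to 1); they miss things now and then, are a little off and sometimes report something else, mostly with a low value. They report only what shows in the picture. A call takes as long as a camera call. They do not tell look-alikes from the thing itself.
- spotter.find_in(camera, target): "position" ([column, row] in pixels, amid what is visible of it).
- spotter.pinpoint(camera, target): "position" ([column, row] in pixels: a listed point, or the origin of a listed thing).
The state is a dict: "time": time; "qpos": joint angles; "qd": joint speeds; "joint_efforts": joint torques, N m; "position": TCP position; "tcp_rot": TCP orientation; "ft_force": force on the tool from outside, world axes, zero at the start; "moment": the same for the moment, N m; "grip_width": opening from 0.0 (shut) to 1.0 (fully open); "grasp_force": force on a finger pad.
Only numpy, scipy, OpenCV 4.12 (cv2) and the standard library are available. Lean on these libraries where they do the work, as an engineer would, in place of code of your own. Each camera call takes 0.05 s, during which the arm holds its last target. There are 200 camera calls.

TASK

The tablet cassette clipped in the filling dock is full: pinch its two sprung side tabs together to unclip it, lift it out and put it in the carrying rack with the other three cassettes, which have slid apart and must be closed up to make room. Finish with all four standing fully down in the rack in one tight row, every cassette butted flush against the next and the row hard against the plain end panel (not the one with the hand slot). Keep the cassettes upright, do not tear the cassette out of the dock, and leave the cartons and bottles round about where they are.

Things in the scene. Friction and masses are not known exactly. Their poses are not given: they have to be found in the camera images.
- cassette_4: Tablet cassette that starts clipped in the dock, 0.17 kg, 66 mm deep (its x), 56 mm wide (its y), 102 mm high (the 3 mm lid ridge included); front and back alike. Origin at the centre of its underside. White base, full size, from z = 0 to 40 mm, slotted 30 mm wide in the middle of its two side faces (+y, -y) for the sprung tabs; above it the clear hopper with its white lid.
- hopper (a point): Middle of cassette_4's hopper, 66 mm above its underside. Hopper and lid, z = 40 to 100 mm, are 58 mm deep (x) and H-shaped from above: two end chambers 56 mm wide (y) and 10 mm deep, with plain flat front and back faces that can be gripped (along x, 58 mm), and a waist 29 mm wide. The recess on each side, 38 mm wide in x and open at the top, leaves room for a finger at the tab.
- pad_l (a point): Middle of the outer face of the grey thumb pad on cassette_4's +y tab, 61 mm above the underside; 27.5 mm from the middle plane when free. Pad: 26 mm wide in x, z = 48 to 74 mm. Each tab slides straight in against a spring (1.6 N at rest, 6.4 N fully in). A barb on its foot (z = 20 to 26 mm) hooks under a lip of the dock and lets go when the tab is 4 mm in.
- pad_r (a point): The same on the -y tab. Free pads are 55 mm apart over their outer faces, 43 mm when fully pinched; the cassette can be lifted and carried by its pinched tabs.
- cassette_4_tab_l (a joint): Travel of the tab on the +y side of cassette_4 (m): 0 sprung out, 0.006 pushed fully in.
- cassette_4_tab_r (a joint): Travel of the tab on the -y side of cassette_4 (m): 0 sprung out, 0.006 pushed fully in.
- cassette_1: Loose cassette in the rack, nearest the plain end panel. The same in shape, size and weight as cassette_4.
- cassette_2: Loose cassette in the rack, the middle one. The same in shape, size and weight as cassette_4.
- cassette_3: Loose cassette in the rack, nearest the end panel with the hand slot. The same in shape, size and weight as cassette_4.
- rack: Carrying rack of bare aluminium, fixed to the worktop, 79 mm (x) by 250 mm (y). Origin at the centre of its underside; floor top at z = 5 mm. Cassettes stand in its lane side by side, their y along the rack's y, between two low rails (inner faces x = +-35.5 mm, tops z = 17 mm). A row closed against the plain panel has its centres at y = 91, 35, -21 and -77 mm.
- stop_face (a point): On the inner face of the rack's plain end panel (rack y = +119 mm; the panel is 6 mm thick and 85 mm high), 45 mm up.
- slot_face (a point): On the inner face of the rack's other end panel, the one with the hand slot (rack y = -118 mm; 8 mm thick, 86 mm high), 45 mm up. Four cassettes (224 mm) fill the 237 mm between the panels but for 13 mm, so fingers do not fit beside a cassette there.
- dock: Filling dock, fixed to the worktop: grey plate 116 x 104 mm (x = -50 to 66 mm), white control box at its +x end (x = 39 to 65 mm, 40 mm high). Origin on the worktop under the middle of the seat. Cheeks at y = +-29 to 35 mm, 44 mm long in x, tops at z = 41.5 mm, carry the lips that hold the barbs.
- seat (a point): Middle of the dock's seat, 10 mm above the worktop; cassette_4's underside starts here, its axes along the dock's. A rim 6 mm high guides it front and back. Straight up by 35 mm it is clear of the cheeks.
- med_box_5: Bystander: printed medicine carton with green ends, 35 (x) x 90 (y) x 52 mm high, standing behind the rack; origin at the centre of its underside. Loose.
- tablet_bottle_43: Bystander: white tablet bottle, diameter 37 mm, 82 mm high, near the dock; origin at the centre of its underside. Loose.
- med_box_3: Bystander: flat printed medicine carton, 62 (x) x 118 (y) x 26 mm high, on the open worktop; origin at the centre of its underside. Loose. Apart from the things listed here the worktop (z = 0) is bare from 0.38 to 0.62 m ahead of the robot's base and from 0.22 m left to 0.30 m right of it, so the cassette can be set down there.
- tablet_bottle_45: Bystander: white tablet bottle, diameter 33 mm, 71 mm high; origin at the centre of its underside. Loose.
Not all that is in view belongs to the job. Leave any purple look-alike of the cassette_3 alone.

How it is judged (in metres and radians):
On the way, in this order (a step that is already met when the one before it is completed fails the run):
1. both tabs of the docked cassette are pinched in (value of joint each of cassette_4_tab_l, cassette_4_tab_r above 0.004 m and z of cassette_4 in the frame of dock below 0.02 m and horizontal distance between cassette_4 and dock below 0.01 m), for 0.05 s.
2. the cassette is lifted clear of the dock (z of cassette_4 in the frame of dock above 0.045 m), for 0.1 s.
At the end, for the whole second after the job is handed in: All four cassettes stand upright and fully down on the rack's floor between its rails, at rest, in one closed row against the plain end panel: each cassette's centre is within about 3 mm of its place in a row without gaps (3.5 mm on the open side) ((y of cassette_1 in the frame of rack between 0.0875 and 0.093 m or y of cassette_1 in the frame of rack between 0.0315 and 0.037 m or y of cassette_1 in the frame of rack between -0.0245 and -0.019 m or y of cassette_1 in the frame of rack between -0.0805 and -0.075 m) and x of cassette_1 in the frame of rack between -0.006 and 0.006 m and z of each of cassette_1, cassette_2, cassette_3, cassette_4 in the frame of rack below 0.0075 m and angle between each of cassette_1, cassette_2, cassette_3, cassette_4's own z axis and vertical below 0.05 rad and linear speed of each of cassette_1, cassette_2, cassette_3, cassette_4 below 0.02 m/s and (y of cassette_2 in the frame of rack between 0.0875 and 0.093 m or y of cassette_2 in the frame of rack between 0.0315 and 0.037 m or y of cassette_2 in the frame of rack between -0.0245 and -0.019 m or y of cassette_2 in the frame of rack between -0.0805 and -0.075 m) and x of cassette_2 in the frame of rack between -0.006 and 0.006 m and (y of cassette_3 in the frame of rack between 0.0875 and 0.093 m or y of cassette_3 in the frame of rack between 0.0315 and 0.037 m or y of cassette_3 in the frame of rack between -0.0245 and -0.019 m or y of cassette_3 in the frame of rack between -0.0805 and -0.075 m) and x of cassette_3 in the frame of rack between -0.006 and 0.006 m and (y of cassette_4 in the frame of rack between 0.0875 and 0.093 m or y of cassette_4 in the frame of rack between 0.0315 and 0.037 m or y of cassette_4 in the frame of rack between -0.0245 and -0.019 m or y of cassette_4 in the frame of rack between -0.0805 and -0.075 m) and x of cassette_4 in the frame of rack between -0.006 and 0.006 m); the robot touches nothing.
It fails at once if a cassette is tipped by more than about 30 degrees (angle between any of cassette_1, cassette_2, cassette_3, cassette_4's own z axis and vertical above 0.5 rad).
It fails at once if the cassette is pulled up against the dock's lips with more than 60 N (contact force between cassette_4 and dock above 60 N and z of cassette_4 in the frame of dock above 0.011 m).
It fails at once if a bystander carton is moved by more than 20 mm or knocked over (distance of any of med_box_5, med_box_3 from where it was at the start of the episode above 0.02 m or angle between any of med_box_5, med_box_3's own z axis and vertical above 0.4 rad).
It fails at once if a bystander bottle is moved by more than 20 mm or knocked over (distance of any of tablet_bottle_43, tablet_bottle_45 from where it was at the start of the episode above 0.02 m or angle between any of tablet_bottle_43, tablet_bottle_45's own z axis and vertical above 0.4 rad).
It also fails if it takes over 58 s, if anything falls off the work surface, if the arm or the gripper's body presses on something with over 40 N, if the wrist force passes 120 N, or if a joint passes its speed limit or range.

## Working session

There is one attempt and no reset: what is moved stays moved. The work goes in short steps, Python scripts to look and compute and a tool call to move; the robot and the scene stay as the last step left them, time stands still between calls to the robot, and variables do not carry over. Pictures are saved under pics/ and viewed, at most 10 in all, crops included, and the job is handed in when it is done.

Besides the shell and the picture viewer there is one more tool, called after ">>>" as name([rows], argument=value, ...), one row to a line, values as JSON. drive_tool: Moves the arm, as the interface text tells. Its arguments: {"type":"object","properties":{"increments":{"type":"array"},"squeeze":{"type":"number"}},"required":["increments"]}

```bash
mkdir -p pics
cat > h.py <<'E'
import numpy as np, cv2
from scipy.spatial.transform import Rotation as R
from bench import arm, optics, job, spotter
def cal(n):
    c=optics.calibration(n); return c
def rot(c):
    a=np.array(c['attitude'],float)
    return R.from_quat(a[[1,2,3,0]]).as_matrix() if a.size==4 else a.reshape(3,3)
def ray(n,uv):
    c=cal(n); f=200/np.tan(np.radians(c['fovy'])/2)
    d=np.array([(uv[0]-c['cx'])/f,(uv[1]-c['cy'])/f,1.]); return np.array(c['origin'],float),rot(c)@d
def at_z(n,uv,z):
    o,d=ray(n,uv); return o+d*(z-o[2])/d[2]
def tri(a,ua,b,ub):
    o1,d1=ray(a,ua);o2,d2=ray(b,ub);d1/=np.linalg.norm(d1);d2/=np.linalg.norm(d2)
    A=np.stack([d1,-d2],1);s=np.linalg.lstsq(A,o2-o1,rcond=None)[0]
    p,q=o1+d1*s[0],o2+d2*s[1];return (p+q)/2,np.linalg.norm(p-q)
def cloud(n,D):
    c=cal(n); f=200/np.tan(np.radians(c['fovy'])/2)
    v,u=np.mgrid[:400,:640]
    P=np.stack([(u-c['cx'])/f*D,(v-c['cy'])/f*D,D],-1)
    return P@rot(c).T+np.array(c['origin'])
E
python3 - <<'E'
from h import *
for n in('side','top'):
    I,D=optics.capture(n); print(n,optics.calibration(n),(D>0).mean())
    cv2.imwrite(f'pics/{n}0.png',I); np.save(n+'0',D)
    for t in['cassette_4','rack','dock','med_box_5','tablet_bottle_43','med_box_3']:
        print(t,[(np.round(r['position']).tolist(),round(r['confidence'],2)) for r in spotter.pinpoint(n,t)])
    for t in['hopper','pad_l','pad_r','stop_face','slot_face','seat']:
        print(t,[(np.round(r['position'],1).tolist(),round(r['confidence'],2)) for r in spotter.pinpoint(n,t)])
print(arm.get_state())
E
```

```text
side {'fovy': 46.04818733228529, 'cx': 325.63583133165776, 'cy': 196.229278128905, 'origin': array([422.63412938, 775.80146399, 780.88047721]), 'attitude': array([ 0.02919604, -0.06387328,  0.90534547, -0.41882858])} 0.99583203125
cassette_4 [([390.0, 278.0], 0.94), ([361.0, 176.0], 0.9), ([312.0, 279.0], 0.75), ([378.0, 163.0], 0.72), ([341.0, 193.0], 0.59), ([385.0, 142.0], 0.2)]
rack [([360.0, 180.0], 0.69)]
dock [([313.0, 281.0], 0.63), ([330.0, 187.0], 0.52)]
med_box_5 [([325.0, 159.0], 0.58), ([398.0, 225.0], 0.56)]
tablet_bottle_43 [([267.0, 212.0], 0.77), ([272.0, 255.0], 0.69), ([384.0, 146.0], 0.57)]
med_box_3 [([325.0, 159.0], 0.58), ([398.0, 225.0], 0.56)]
hopper [([310.2, 254.6], 0.9), ([310.5, 277.9], 0.5)]
pad_l [([301.2, 262.6], 0.41)]
pad_r [([301.2, 262.6], 0.41)]
stop_face [([332.2, 185.2], 0.96), ([268.4, 213.4], 0.33)]
slot_face [([325.7, 157.6], 0.72), ([382.9, 145.3], 0.59)]
seat [([307.4, 274.4], 0.91)]
top {'fovy': 45.732181743715046, 'cx': 321.70863192322815, 'cy': 196.81815861240784, 'origin': array([ 266.4724049 ,  -48.853255  , 1375.51113302]), 'attitude'
[... 715 characters left out ...]
 array([ 1.08518952e+00,  2.58576098e-01,  1.53501517e+00, -2.26528092e-05,
        1.34800897e+00, -2.02805792e-01]), 'qd': array([-7.06152894e-05,  1.53726161e-03,  5.94647471e-04,  1.14332350e-04,
       -2.11620316e-03, -1.76086336e-03]), 'joint_efforts': array([-4.26841871e-05, -4.45936346e+01, -2.90879023e+01, -3.38518576e-04,
        8.63255318e-04, -5.44553654e-05]), 'position': array([153.46001248, 528.14901859, 231.31651597]), 'tcp_rot': array([ 9.11809449e-06,  1.40927303e-01,  9.90019947e-01, -7.29948186e-06]), 'ft_force': array([ 0.25811874, -0.62517452, -0.37622792]), 'moment': array([-0.02055265, -0.04075056,  0.01113579]), 'grasp_force': 0.0, 'grip_width': 0.9983979221093634}
```

View pics/side0.png

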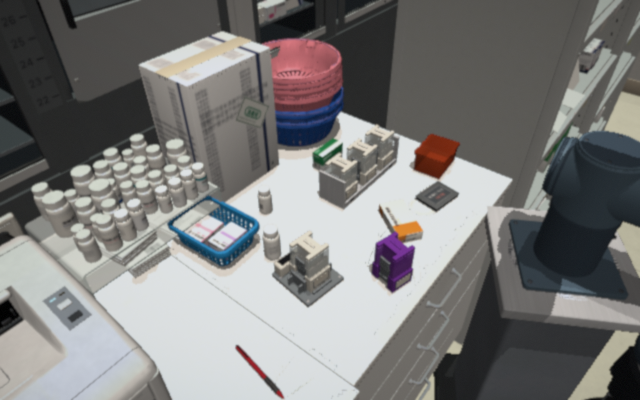

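View pics/top0.png

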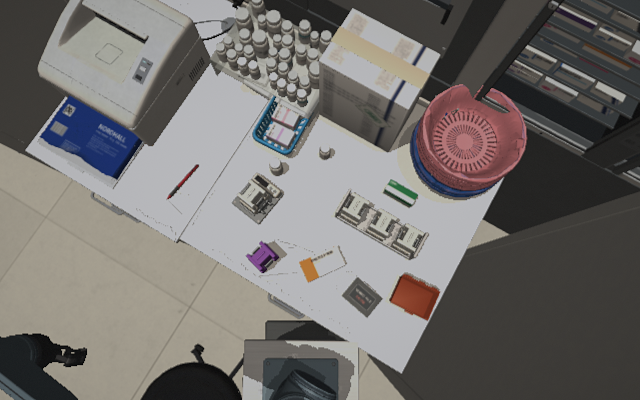

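The docked cassette is at side (310,255) / top (258,197), and the rack with three white cassettes at side (360,165) / top (380,222). The purple look-alike at side (392,262) / top (263,256) is not part of the job. I'll confirm with an enlarged crop and use depth for the poses.

Run:
```python
from h import *
S=cv2.imread('pics/side0.png');T=cv2.imread('pics/top0.png')
a=cv2.resize(S[215:305,255:355],(400,300)*1,interpolation=cv2.INTER_CUBIC)
a=cv2.resize(S[225:305,265:345],(400,300*4//3-100+0),interpolation=cv2.INTER_CUBIC)
c=lambda I,u,v:cv2.resize(I[v:v+75,u:u+100],(400,300),interpolation=cv2.INTER_CUBIC)
cv2.imwrite('pics/crop1.png',np.vstack([np.hstack([c(S,262,228),c(S,308,125)]),np.hstack([c(T,210,160),c(T,332,185)])]))
# height map merges
H={}
for n in('side','top'):
    P=cloud(n,np.load(n+'0.npy'))
    np.save(n+'_P',P)
    print(n,'table z',np.median(P[(P[...,0]>350)&(P[...,0]<600)&(abs(P[...,1])<250)&(P[...,2]<8)&(P[...,2]>-8)][:,2]))
    for nm,uv in dict(dock=dict(side=(313,240),top=(258,192))[n],purple=dict(side=(392,245),top=(263,256))[n]).items() if 0 else []: pass
    m=(P[...,0]>250)&(P[...,0]<800)&(abs(P[...,1])<350)&(P[...,2]>97)&(P[...,2]<118)
    k,l,st,ce=cv2.connectedComponentsWithStats(m.astype(np.uint8))
    for i in range(1,k):
        if st[i,4]>40:
            q=P[l==i]; r=cv2.minAreaRect(q[:,:2].astype(np.float32))
            print(n,np.round(ce[i]),st[i,4],np.round(q[:,2].max()),'rect',np.round(r[0],1),np.round(r[1],1),round(r[2],1))
```

```text
side table z 0.21759238756567356
side [300. 121.] 323 118.0 rect [ 643.4 -319. ] [141.   36.8] 12.3
side [379. 133.] 242 109.0 rect [ 429.1 -289.8] [59.4 59.2] 61.8
side [247. 151.] 435 118.0 rect [ 749.6 -161.6] [207.9   7.7] 59.8
side [362. 147.] 271 110.0 rect [ 471.2 -217. ] [58.  60.5] 60.6
side [341. 163.] 303 110.0 rect [ 515.2 -142.6] [57.8 60.5] 58.9
side [211. 189.] 95 117.0 rect [789.5   8.1] [42.7 22.1] 86.6
side [309. 247.] 611 116.0 rect [546.1 143.1] [56.3 60.2] 51.5
side [395. 246.] 448 105.0 rect [376.8 112.4] [56.9 59.1] 45.4
top table z 0.8368742229338295
top [305. 109.] 87 118.0 rect [788.3  -0.8] [48.  23.1] 89.3
top [362. 124.] 195 118.0 rect [ 748.9 -165.5] [203.1   5.2] 60.4
top [418. 168.] 92 117.0 rect [ 628.1 -320.1] [116.4  16.2] 23.4
top [251. 193.] 321 117.0 rect [546.  139.9] [57.3 58.3] 53.1
top [355. 205.] 313 114.0 rect [ 514.3 -147.4] [55.5 58.6] 60.2
top [383. 222.] 315 113.0 rect [ 470.2 -221. ] [55.5 59.4] 60.3
top [410. 237.] 319 114.0 rect [ 429.3 -293. ] [55.2 58.8] 60.1
top [260. 255.] 288 108.0 rect [376.4 108.6] [55.8 56.2] 46.1
```

View pics/crop1.png

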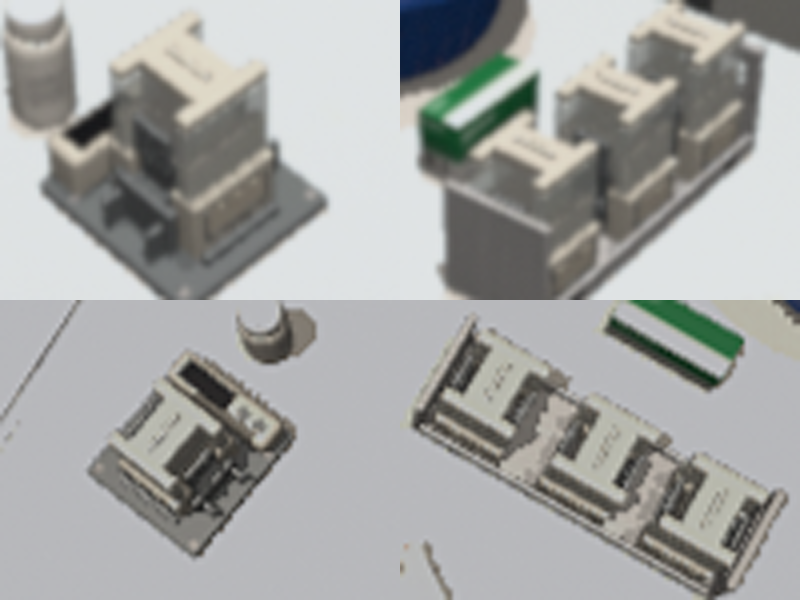

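Run:
```python
from h import *
a=np.radians(59.8); ey=np.array([np.cos(a),np.sin(a)]); ex=np.array([np.sin(a),-np.cos(a)])
def rg(v): return np.round(np.percentile(v,[1,5,50,95,99]),1) if len(v)>5 else len(v)
for n in('side','top'):
    P=np.load(n+'_P.npy').reshape(-1,3); z=P[:,2]
    q=P[:,:2]-[471,-219]; X=q@ex;Y=q@ey
    box=(abs(X)<60)&(abs(Y)<150)
    m=box&(z>70)&(z<90)&(abs(X)<40)&(abs(Y)>112); 
    for s in(1,-1): k=m&(s*Y>0); print(n,'panel',s,'Y',rg(Y[k]),'X',rg(X[k]),'z',rg(z[k]),k.sum())
    for s in(1,-1): k=box&(s*X>25)&(abs(X)<45)&(z>12)&(z<20)&(abs(Y)<115); print(n,'rail',s,rg(X[k]),k.sum())
    for c in(84,0,-84): k=box&(abs(Y-c)<40)&(z>101); print(n,'cas',c,'Y',rg(Y[k]),'X',rg(X[k]))
    k=(X>30)&(X<130)&(abs(Y)<150)&(z>35)&(z<60)&(abs(X)>42);print(n,'medbox X',rg(X[k]),'Y',rg(Y[k]),k.sum())
    b=np.radians(52.3); fy=np.array([np.cos(b),np.sin(b)]); fx=np.array([np.sin(b),-np.cos(b)])
    q=P[:,:2]-[546,141.5]; X=q@fx;Y=q@fy
    k=(abs(X)<80)&(abs(Y)<80)&(z>106)&(z<120); print(n,'c4 X',rg(X[k]),'Y',rg(Y[k]))
    k=(X>36)&(X<75)&(abs(Y)<60)&(z>34)&(z<45); print(n,'ctrl X',rg(X[k]),'Y',rg(Y[k]),round(cv2.minAreaRect(P[k][:,:2].astype(np.float32))[2],1))
    k=(X>-60)&(X<75)&(abs(Y)<65)&(z>4)&(z<12); print(n,'plate X',rg(X[k]),'Y',rg(Y[k]),round(cv2.minAreaRect(P[k][:,:2].astype(np.float32))[2],1))
    k=(abs(X)<150)&(abs(Y)<120)&(z>60)&(z<95)&(np.hypot(X,Y)>55);print(n,'bottle X',rg(X[k]),'Y',rg(Y[k]),k.sum())
```

```text
side panel 1 Y [112.3 113.  125.8 129.  129.6] X [-39.2 -36.7  -2.4  32.2  36.9] z [70.3 71.8 81.  86.7 88.2] 211
side panel -1 Y [-122.2 -120.7 -117.  -114.6 -114. ] X [-38.  -37.7 -32.1 -24.7 -24.5] z [70.2 70.6 80.2 87.7 88.3] 32
side rail 1 0 0
side rail -1 [-41.5 -40.3 -37.1 -31.  -26.3] 217
side cas 84 Y [ 60.6  65.7  88.9 112.2 115.2] X [-29.4 -28.1  -1.4  26.8  29.7]
side cas 0 Y [-25.9 -20.7   2.8  25.1  28. ] X [-30.  -29.   -3.3  25.6  27.3]
side cas -84 Y [-107.7 -103.7  -79.9  -57.1  -53.4] X [-29.9 -28.1  -1.9  26.4  28.3]
side medbox X [ 93.9  94.9 106.3 126.9 128.5] Y [-46.7 -43.1   4.7  41.3  42.8] 389
side c4 X [-30.2 -29.3  -4.   25.6  27.7] Y [-25.1 -20.8   2.6  25.8  28.7]
side ctrl X [37.3 38.9 49.7 61.1 63.2] Y [ 5.6 10.7 30.1 45.5 46.4] 52.7
side plate X [-51.  -50.3 -32.5  47.4  60.7] Y [-49.2 -44.7  35.8  52.1  53.1] 48.0
side bottle X [-143.5 -142.1  -86.5  145.1  148.8] Y [-118.5 -115.2  -96.3  101.1  117.4] 827
top panel 1 Y [119.  119.2 121.7 124.5 124.9] X [-38.3 -36.   -0.1  36.2  39. ] z [71.  73.  84.7 88.6 89.3] 63
top panel -1 Y [-126.  -125.3 -121.  -117.9 -117.8] X [-37.4 -35.2   1.2  35.2  39.7] z [74.1 77.5 85.6 89.5 89.7] 92
top rail 1 [28.3 29.1 38.1 40.5 41.2] 31
top rail -1 [-38.8 -38.2 -35.8 -31.3 -28.8] 136
top cas 84 Y [ 57.8  62.1  83.9 105.6 110. ] X [-27.4 -25.7   0.3  28.   29.9]
top cas 0 Y [-28.9 -24.9  -2.3  19.8  24.4] X [-28.2 -26.9   0.4  27.1  28.6]
top cas -84 Y [-111.2 -107.1  -84.6  -63.   -58.3] X [-27.1 -25.7   1.2  28.   29.8]
top medbox X [ 96.   96.8 110.8 127.8 129.3] Y [-49.7 -46.8  -5.9  34.1  38. ] 400
top c4 X [-27.7 -25.8   0.1  27.4  29.1] Y [-29.1 -24.2  -2.2  19.3  24.7]
top ctrl X [39.9 40.8 51.8 64.1 65.5] Y [-46.9 -43.   -3.2  37.7  42.2] 52.2
top plate X [-56.2 -49.7 -24.8  61.4  73.6] Y [-63.5 -55.6 -35.3  57.2  62.2] 52.8
top bottle X [-124.7 -113.4  116.6  148.   149.5] Y [-110.5 -104.5   12.1  110.7  116.8] 246
```

>>> drive_tool([
  {"slide": [0.028, -0.0276, 0], "turn": [0, 0, -0.0375], "jaw": 0},
  {"slide": [0.028, -0.0276, 0], "turn": [0, 0, -0.0375], "jaw": 0},
  {"slide": [0.028, -0.0276, 0], "turn": [0, 0, -0.0375], "jaw": 0},
  {"slide": [0.028, -0.0276, 0], "turn": [0, 0, -0.0375], "jaw": 0},
  {"slide": [0.028, -0.0276, 0], "turn": [0, 0, -0.0375], "jaw": 0},
  {"slide": [0.028, -0.0276, 0], "turn": [0, 0, -0.0375], "jaw": 0},
  {"slide": [0.028, -0.0276, 0], "turn": [0, 0, -0.0375], "jaw": 0},
  {"slide": [0.028, -0.0276, 0], "turn": [0, 0, -0.0375], "jaw": 0},
  {"slide": [0.028, -0.0276, 0], "turn": [0, 0, -0.0375], "jaw": 0},
  {"slide": [0.028, -0.0276, 0], "turn": [0, 0, -0.0375], "jaw": 0},
], squeeze=30)

```text
time: 2.13
position: [434.6, 250.6, 231.5]
tcp_rot: [0.0, 0.324, 0.946, 0.0]
ft_force: [1.1, 1.5, -0.4]
grip_width: 0.997
grasp_force: 0.0
```

>>> drive_tool([
  {"slide": [0.028, -0.0276, 0], "turn": [0, 0, 0], "jaw": 0},
  {"slide": [0.028, -0.0276, 0], "turn": [0, 0, 0], "jaw": 0},
  {"slide": [0.028, -0.0276, 0], "turn": [0, 0, 0], "jaw": 0},
  {"slide": [0.0285, -0.0276, 0], "turn": [0, 0, 0], "jaw": 0},
  {"slide": [0, 0, -0.03], "turn": [0, 0, 0], "jaw": 0},
  {"slide": [0, 0, -0.03], "turn": [0, 0, 0], "jaw": 0},
  {"slide": [0, 0, 0], "turn": [0, 0, 0], "jaw": 0},
  {"slide": [0, 0, 0], "turn": [0, 0, 0], "jaw": 0},
])

```text
time: 2.8
position: [544.7, 141.5, 170.0]
tcp_rot: [-0.002, 0.323, 0.946, -0.001]
ft_force: [-0.4, 0.3, 0.8]
grip_width: 1.003
grasp_force: 0.0
```

Run:
```python
from h import *
s=arm.get_state(); print(s['time'],s['position'],s['tcp_rot'],s['ft_force'])
im=[]
for n in('side','top'):
    I,D=optics.capture(n); P=cloud(n,D)
    v,u=dict(side=(190,262),top=(150,205))[n]
    im.append(cv2.resize(I[v:v+100,u:u+100],(400,400),interpolation=cv2.INTER_CUBIC))
    b=np.radians(52.3); fy=np.array([np.cos(b),np.sin(b)]); fx=np.array([np.sin(b),-np.cos(b)])
    q=P[...,:2]-s['position'][:2];X=q@fx;Y=q@fy;z=P[...,2]-s['position'][2]
    for lo,hi in((0,14),(14,28),(28,44)):
        k=(abs(X)<50)&(abs(Y)<70)&(z>lo)&(z<hi)
        for sg in(1,-1):
            g=k&(sg*Y>0); 
            if g.sum()>5: print(n,lo,sg,g.sum(),'X',np.round(np.percentile(X[g],[2,50,98]),1),'Y',np.round(np.percentile(Y[g],[2,50,98]),1))
cv2.imwrite('pics/near.png',np.hstack(im))
```

```text
2.8 [544.6833668  141.52811437 170.03858931] [-2.07459265e-03  3.23183133e-01  9.46333812e-01 -8.21637015e-04] [-0.3850002   0.27966133  0.77883806]
side 14 1 42 X [-12.   -7.6   4.6] Y [46.2 52.1 58.9]
side 14 -1 59 X [-12.3  -2.8  11.3] Y [-52.4 -40.7 -39.3]
side 28 1 76 X [-11.8  -7.2   4.9] Y [46.1 55.5 59.4]
side 28 -1 76 X [-12.3  -3.9  10.8] Y [-52.7 -40.9 -39. ]
```

View pics/near.png

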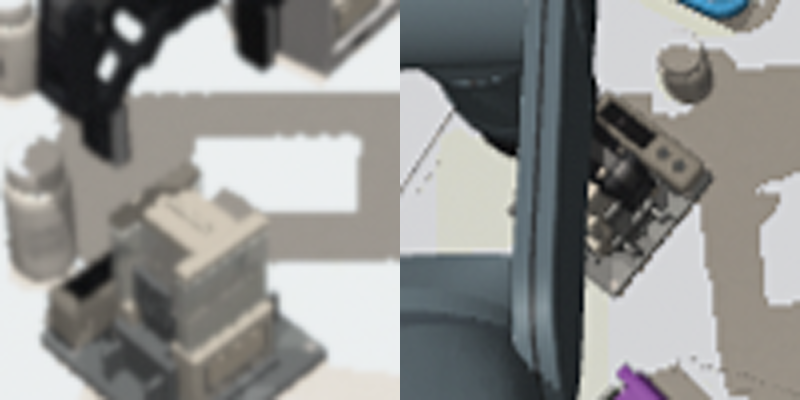

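>>> drive_tool([
  {"slide": [0.0007, -0.0008, -0.03], "turn": [0, 0, 0], "jaw": 0},
  {"slide": [0, 0, -0.03], "turn": [0, 0, 0], "jaw": 0},
  {"slide": [0, 0, -0.03], "turn": [0, 0, 0], "jaw": 0},
  {"slide": [0, 0, -0.03], "turn": [0, 0, 0], "jaw": 0},
  {"slide": [0, 0, 0], "turn": [0, 0, 0], "jaw": 0},
  {"slide": [0, 0, 0], "turn": [0, 0, 0], "jaw": 0.25},
  {"slide": [0, 0, 0], "turn": [0, 0, 0], "jaw": 0.3},
  {"slide": [0, 0, 0], "turn": [0, 0, 0], "jaw": 0.3},
])

```text
time: 3.57
position: [548.7, 141.2, 54.3]
tcp_rot: [0.002, 0.323, 0.946, 0.001]
ft_force: [-1.0, -1.1, 1.1]
grip_width: 0.702
grasp_force: 0.8
```

>>> drive_tool([
  {"slide": [0, 0, 0], "turn": [0, 0, 0], "jaw": 1},
  {"slide": [0, 0, 0], "turn": [0, 0, 0], "jaw": 1},
  {"slide": [0, 0, 0], "turn": [0, 0, 0], "jaw": 1},
  {"slide": [0, 0, 0], "turn": [0, 0, 0], "jaw": 1},
  {"slide": [0, 0, 0], "turn": [0, 0, 0], "jaw": 1},
  {"slide": [0, 0, 0], "turn": [0, 0, 0], "jaw": 1},
])

```text
time: 4.07
position: [547.5, 140.1, 54.3]
tcp_rot: [0.002, 0.323, 0.946, -0.0]
ft_force: [-5.5, -4.4, 13.6]
grip_width: 0.46
grasp_force: 29.2
```

Run:
```python
from h import *
I,D=optics.capture('side')
cv2.imwrite('pics/pinch.png',cv2.resize(I[195:305,245:375],(780,600),interpolation=cv2.INTER_CUBIC))
for t in('cassette_4_tab_l','hopper','pad_l'): print(t,[(np.round(r['position']).tolist(),round(r['confidence'],2)) for r in spotter.pinpoint('side',t)])
print(arm.get_state()['ft_force'],arm.get_state()['grip_width'])
```

```text
Traceback (most recent call last):
ValueError: it knows: cassette, dock, hopper, med_box, pad, rack, seat, slot_face, stop_face, tablet_bottle
```

View pics/pinch.png

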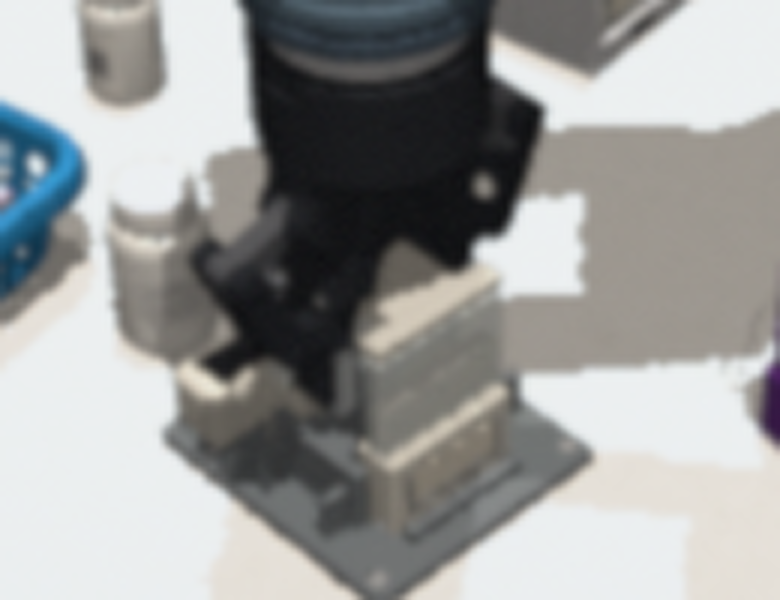

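>>> drive_tool([
  {"slide": [0, 0, 0.001], "turn": [0, 0, 0], "jaw": 1},
  {"slide": [0, 0, 0.001], "turn": [0, 0, 0], "jaw": 1},
  {"slide": [0, 0, 0.001], "turn": [0, 0, 0], "jaw": 1},
  {"slide": [0, 0, 0], "turn": [0, 0, 0], "jaw": 1},
])

```text
time: 4.45
position: [546.7, 140.7, 54.7]
tcp_rot: [0.0, 0.323, 0.946, -0.0]
ft_force: [-2.0, -3.6, 2.3]
grip_width: 0.449
grasp_force: 31.5
```

>>> drive_tool([
  {"slide": [0, 0, 0.001], "turn": [0, 0, 0], "jaw": 1},
  {"slide": [0, 0, 0.001], "turn": [0, 0, 0], "jaw": 1},
  {"slide": [0, 0, 0.001], "turn": [0, 0, 0], "jaw": 1},
  {"slide": [0, 0, 0.001], "turn": [0, 0, 0], "jaw": 1},
  {"slide": [0, 0, 0], "turn": [0, 0, 0], "jaw": 1},
])

```text
time: 4.87
position: [546.4, 140.9, 58.1]
tcp_rot: [-0.0, 0.323, 0.946, -0.0]
ft_force: [-0.7, -2.6, -3.3]
grip_width: 0.451
grasp_force: 30.8
```

>>> drive_tool([
  {"slide": [0, 0, 0.003], "turn": [0, 0, 0], "jaw": 1},
  {"slide": [0, 0, 0.005], "turn": [0, 0, 0], "jaw": 1},
  {"slide": [0, 0, 0.01], "turn": [0, 0, 0], "jaw": 1},
  {"slide": [0, 0, 0.01], "turn": [0, 0, 0], "jaw": 1},
  {"slide": [0, 0, 0.01], "turn": [0, 0, 0], "jaw": 1},
  {"slide": [0, 0, 0.01], "turn": [0, 0, 0], "jaw": 1},
  {"slide": [0, 0, 0.01], "turn": [0, 0, 0], "jaw": 1},
  {"slide": [0, 0, 0.01], "turn": [0, 0, 0], "jaw": 1},
  {"slide": [0, 0, 0.01], "turn": [0, 0, 0], "jaw": 1},
  {"slide": [0, 0, 0.01], "turn": [0, 0, 0], "jaw": 1},
])

```text
time: 5.7
position: [546.7, 141.0, 147.6]
tcp_rot: [0.0, 0.323, 0.946, 0.0]
ft_force: [-0.4, -0.3, -1.9]
grip_width: 0.452
grasp_force: 31.0
```

Run:
```python
from h import *
I,D=optics.capture('side')
cv2.imwrite('pics/lift.png',cv2.resize(I[175:305,245:400],(716,600),interpolation=cv2.INTER_CUBIC))
print(arm.get_state()['position'],arm.get_state()['ft_force'],arm.get_state()['grip_width'])
for n,t,zz in(('side','med_box_3',0),('side','cassette_4',0)):print(0)
for uv in((325,262),(302,268),(342,249)): print('top medbox3',at_z('top',uv,26)[:2])
```

```text
[547.96121925 141.1248115  149.60137884] [ 1.21600247 -0.59823432 -0.48357948] 0.44884029463294867
0
0
top medbox3 [365.18686467 -65.94692576]
top medbox3 [347.84219733  -1.22841428]
top medbox3 [ 402.31268134 -114.04837719]
```

View pics/lift.png

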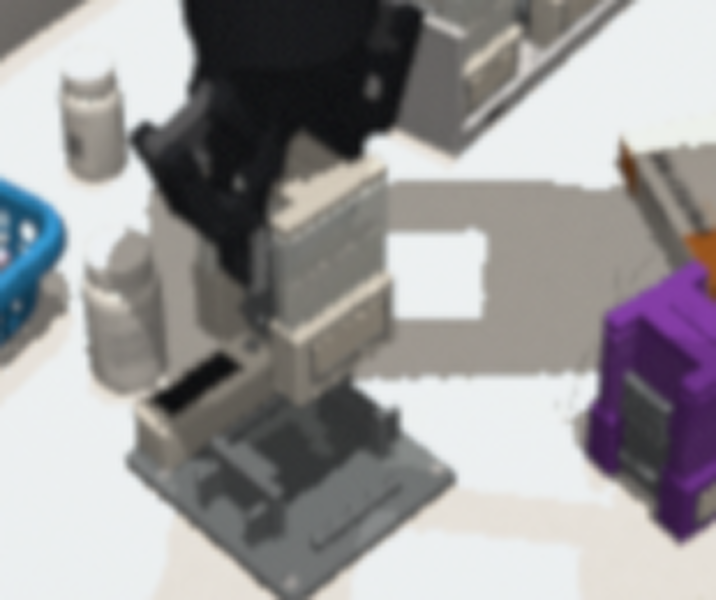

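The cassette is out and held upright at about (280,270) in the crop. I'll set it down on the bare worktop between the dock and the rack.

>>> drive_tool([
  {"slide": [-0.0082, -0.0187, 0], "turn": [0, 0, 0.0187], "jaw": 1},
  {"slide": [-0.0082, -0.0187, 0], "turn": [0, 0, 0.0187], "jaw": 1},
  {"slide": [-0.0082, -0.0187, 0], "turn": [0, 0, 0.0187], "jaw": 1},
  {"slide": [-0.0082, -0.0187, 0], "turn": [0, 0, 0.0187], "jaw": 1},
  {"slide": [-0.0082, -0.0187, 0], "turn": [0, 0, 0.0187], "jaw": 1},
  {"slide": [-0.0082, -0.0187, 0], "turn": [0, 0, 0.0187], "jaw": 1},
  {"slide": [-0.0082, -0.0187, 0], "turn": [0, 0, 0.0187], "jaw": 1},
  {"slide": [0, 0, -0.03], "turn": [0, 0, 0], "jaw": 1},
  {"slide": [0, 0, -0.03], "turn": [0, 0, 0], "jaw": 1},
  {"slide": [0, 0, -0.03], "turn": [0, 0, 0], "jaw": 1},
])

```text
time: 6.58
position: [489.9, 9.4, 56.2]
tcp_rot: [0.001, 0.261, 0.965, 0.0]
ft_force: [-0.5, 0.0, -2.8]
grip_width: 0.449
grasp_force: 31.0
```

>>> drive_tool([
  {"slide": [0, 0, -0.003], "turn": [0, 0, 0], "jaw": 1},
  {"slide": [0, 0, -0.003], "turn": [0, 0, 0], "jaw": 1},
  {"slide": [0, 0, -0.003], "turn": [0, 0, 0], "jaw": 1},
  {"slide": [0, 0, 0], "turn": [0, 0, 0], "jaw": 1},
  {"slide": [0, 0, 0], "turn": [0, 0, 0], "jaw": 1},
])

```text
time: 7.0
position: [490.5, 10.0, 48.7]
tcp_rot: [0.001, 0.26, 0.966, 0.0]
ft_force: [0.5, -0.0, -2.3]
grip_width: 0.448
grasp_force: 31.7
```

>>> drive_tool([
  {"slide": [0, 0, -0.0015], "turn": [0, 0, 0], "jaw": 1},
  {"slide": [0, 0, -0.0015], "turn": [0, 0, 0], "jaw": 1},
  {"slide": [0, 0, -0.0015], "turn": [0, 0, 0], "jaw": 1},
  {"slide": [0, 0, 0], "turn": [0, 0, 0], "jaw": 1},
])

```text
time: 7.33
position: [490.0, 9.9, 44.6]
tcp_rot: [0.001, 0.26, 0.966, -0.0]
ft_force: [-2.1, 0.9, 12.6]
grip_width: 0.453
grasp_force: 34.3
```

>>> drive_tool([
  {"slide": [0, 0, 0], "turn": [0, 0, 0], "jaw": 0.4},
  {"slide": [0, 0, 0], "turn": [0, 0, 0], "jaw": 0},
  {"slide": [0, 0, 0], "turn": [0, 0, 0], "jaw": 0},
  {"slide": [0, 0, 0], "turn": [0, 0, 0], "jaw": 0},
  {"slide": [0, 0, 0], "turn": [0, 0, 0], "jaw": 0},
  {"slide": [0, 0, 0.03], "turn": [0, 0, 0], "jaw": 0},
  {"slide": [0, 0, 0.03], "turn": [0, 0, 0], "jaw": 0},
  {"slide": [0, 0, 0.03], "turn": [0, 0, -0.06], "jaw": 0},
  {"slide": [0, 0, 0], "turn": [0, 0, -0.12], "jaw": 0},
  {"slide": [0, 0, 0], "turn": [0, 0, -0.12], "jaw": 0},
])

```text
time: 8.17
position: [490.9, 9.8, 135.1]
tcp_rot: [0.002, 0.404, 0.915, 0.001]
ft_force: [-0.4, -0.5, -0.1]
grip_width: 1.0
grasp_force: 0.0
```

>>> drive_tool([
  {"slide": [0, 0, 0], "turn": [0, 0, -0.12], "jaw": 0},
  {"slide": [0, 0, 0], "turn": [0, 0, -0.12], "jaw": 0},
  {"slide": [0, 0, 0], "turn": [0, 0, -0.12], "jaw": 0},
  {"slide": [0, 0, 0], "turn": [0, 0, -0.12], "jaw": 0},
  {"slide": [0, 0, 0], "turn": [0, 0, -0.12], "jaw": 0},
  {"slide": [0, 0, 0], "turn": [0, 0, -0.12], "jaw": 0},
  {"slide": [0, 0, 0], "turn": [0, 0, -0.12], "jaw": 0},
  {"slide": [0, 0, 0], "turn": [0, 0, -0.12], "jaw": 0},
  {"slide": [0, 0, 0], "turn": [0, 0, -0.12], "jaw": 0},
  {"slide": [0, 0, 0], "turn": [0, 0, -0.12], "jaw": 0},
])

```text
time: 9.0
position: [489.2, 10.1, 132.7]
tcp_rot: [-0.0, 0.85, 0.526, -0.0]
ft_force: [-0.2, 0.7, -0.2]
grip_width: 0.999
grasp_force: 0.0
```

>>> drive_tool([
  {"slide": [-0.0075, -0.0378, 0], "turn": [0, 0, -0.035], "jaw": 0},
  {"slide": [-0.0075, -0.0378, 0], "turn": [0, 0, -0.035], "jaw": 0},
  {"slide": [-0.0075, -0.0378, 0], "turn": [0, 0, 0], "jaw": 0},
  {"slide": [-0.0075, -0.0378, 0], "turn": [0, 0, 0], "jaw": 0},
  {"slide": [-0.0075, -0.0378, 0], "turn": [0, 0, 0], "jaw": 0},
  {"slide": [-0.0075, -0.0378, 0], "turn": [0, 0, 0], "jaw": 0},
  {"slide": [-0.0075, -0.0378, 0], "turn": [0, 0, 0], "jaw": 0},
  {"slide": [-0.0075, -0.0378, 0], "turn": [0, 0, 0], "jaw": 0},
  {"slide": [0, 0, 0], "turn": [0, 0, 0], "jaw": 0},
  {"slide": [0, 0, 0], "turn": [0, 0, 0], "jaw": 0},
])

```text
time: 9.83
position: [428.6, -294.3, 132.5]
tcp_rot: [-0.0, 0.868, 0.497, -0.0]
ft_force: [0.0, 0.8, -1.0]
grip_width: 1.002
grasp_force: 0.0
```

Run:
```python
from h import *
s=arm.get_state(); n=np.array(s['tcp_rot']); yaw=np.degrees(2*np.arctan2(n[2],n[1]))-90
print(s['position'],'yaw',yaw,'q',np.round(s['qpos'],2))
q=(s['position'][:2]-np.array([471.2,-218.6])); a=np.radians(59.8)
print('rack x,y',q@[np.sin(a),-np.cos(a)],q@[np.cos(a),np.sin(a)])
# finger vs side camera
I,D=optics.capture('side');P=cloud('side',D)
q=P[...,:2]-s['position'][:2];X=q@[np.sin(a),-np.cos(a)];Y=q@[np.cos(a),np.sin(a)];z=P[...,2]-s['position'][2]
k=(abs(X)<70)&(abs(Y)<40)&(z>8)&(z<40)
for sg in(1,-1):
    g=k&(sg*X>20);print(sg,g.sum(),'X',np.round(np.percentile(X[g],[2,50,98]),1),'Y',np.round(np.percentile(Y[g],[2,50,98]),1)) if g.sum()>3 else 0
```

```text
[ 428.58598436 -294.3131963   132.49825802] yaw -30.38029044852305 q [-0.82  0.3   1.74  0.    1.1  -0.29]
rack x,y 1.255028033506989 -86.87270761362595
1 63 X [40.8 44.4 56.2] Y [-7.9  7.4 15.6]
-1 62 X [-56.8 -50.6 -41.5] Y [-2.8  9.5 16.4]
```

>>> drive_tool([
  {"slide": [0, 0.0019, -0.02], "turn": [0, 0, 0], "jaw": 0},
  {"slide": [0, 0, -0.02], "turn": [0, 0, 0], "jaw": 0},
  {"slide": [0, 0, -0.02], "turn": [0, 0, 0], "jaw": 0},
  {"slide": [0, 0, -0.016], "turn": [0, 0, 0], "jaw": 0},
  {"slide": [0, 0, 0], "turn": [0, 0, 0], "jaw": 0.2},
  {"slide": [0, 0, 0], "turn": [0, 0, 0], "jaw": 0.3},
  {"slide": [0, 0, 0], "turn": [0, 0, 0], "jaw": 1},
  {"slide": [0, 0, 0], "turn": [0, 0, 0], "jaw": 1},
  {"slide": [0, 0, 0], "turn": [0, 0, 0], "jaw": 1},
], squeeze=25)

```text
time: 10.63
position: [429.8, -290.5, 57.8]
tcp_rot: [0.001, 0.867, 0.499, 0.0]
ft_force: [0.4, -0.4, -1.9]
grip_width: 0.676
grasp_force: 27.8
```

>>> drive_tool([
  {"slide": [0.0025, 0.0043, 0], "turn": [0, 0, 0], "jaw": 1},
  {"slide": [0.0025, 0.0043, 0], "turn": [0, 0, 0], "jaw": 1},
  {"slide": [0.0025, 0.0043, 0], "turn": [0, 0, 0], "jaw": 1},
  {"slide": [0.0025, 0.0043, 0], "turn": [0, 0, 0], "jaw": 1},
  {"slide": [0.0025, 0.0043, 0], "turn": [0, 0, 0], "jaw": 1},
  {"slide": [0.0025, 0.0043, 0], "turn": [0, 0, 0], "jaw": 1},
  {"slide": [0.0025, 0.0043, 0], "turn": [0, 0, 0], "jaw": 1},
  {"slide": [0.0025, 0.0043, 0], "turn": [0, 0, 0], "jaw": 1},
  {"slide": [0.0025, 0.0043, 0], "turn": [0, 0, 0], "jaw": 1},
  {"slide": [0.0025, 0.0043, 0], "turn": [0, 0, 0], "jaw": 1},
])

```text
time: 11.47
position: [454.8, -247.7, 57.3]
tcp_rot: [0.001, 0.867, 0.499, -0.0]
ft_force: [-2.5, -5.8, 10.9]
grip_width: 0.675
grasp_force: 29.1
```

>>> drive_tool([
  {"slide": [0.0015, 0.0026, 0], "turn": [0, 0, 0], "jaw": 1},
  {"slide": [0.0015, 0.0026, 0], "turn": [0, 0, 0], "jaw": 1},
  {"slide": [0.001, 0.0017, 0], "turn": [0, 0, 0], "jaw": 1},
  {"slide": [0, 0, 0], "turn": [0, 0, 0], "jaw": 1},
])

```text
time: 11.8
position: [459.2, -240.5, 57.3]
tcp_rot: [0.001, 0.867, 0.499, 0.0]
ft_force: [0.0, -2.2, 6.3]
grip_width: 0.678
grasp_force: 28.4
```

>>> drive_tool([
  {"slide": [0.0008, 0.0013, 0], "turn": [0, 0, 0], "jaw": 1},
  {"slide": [0.0008, 0.0013, 0], "turn": [0, 0, 0], "jaw": 1},
  {"slide": [0, 0, 0], "turn": [0, 0, 0], "jaw": 1},
])

```text
time: 12.05
position: [460.4, -238.3, 57.3]
tcp_rot: [0.001, 0.867, 0.499, 0.0]
ft_force: [-2.1, -4.5, 5.7]
grip_width: 0.678
grasp_force: 28.5
```

>>> drive_tool([
  {"slide": [0.0008, 0.0013, 0], "turn": [0, 0, 0], "jaw": 1},
  {"slide": [0.0005, 0.0009, 0], "turn": [0, 0, 0], "jaw": 1},
  {"slide": [0, 0, 0], "turn": [0, 0, 0], "jaw": 1},
])

```text
time: 12.3
position: [461.6, -236.2, 57.3]
tcp_rot: [0.001, 0.867, 0.499, -0.0]
ft_force: [-2.1, -4.1, 6.0]
grip_width: 0.677
grasp_force: 28.5
```

>>> drive_tool([
  {"slide": [0.0005, 0.0009, 0], "turn": [0, 0, 0], "jaw": 1},
  {"slide": [0.0005, 0.0009, 0], "turn": [0, 0, 0], "jaw": 1},
  {"slide": [0, 0, 0], "turn": [0, 0, 0], "jaw": 1},
])

```text
time: 12.55
position: [462.5, -234.4, 57.3]
tcp_rot: [0.001, 0.867, 0.499, -0.0]
ft_force: [-1.8, -4.3, 6.6]
grip_width: 0.68
grasp_force: 28.5
```

>>> drive_tool([
  {"slide": [0.0005, 0.0009, 0], "turn": [0, 0, 0], "jaw": 1},
  {"slide": [0, 0, 0], "turn": [0, 0, 0], "jaw": 1},
])

```text
time: 12.72
position: [462.6, -234.3, 57.3]
tcp_rot: [0.001, 0.867, 0.499, -0.001]
ft_force: [-3.7, -7.1, 6.0]
grip_width: 0.677
grasp_force: 28.5
```

>>> drive_tool([
  {"slide": [0.0008, 0.0013, 0], "turn": [0, 0, 0], "jaw": 1},
  {"slide": [0, 0, 0], "turn": [0, 0, 0], "jaw": 1},
  {"slide": [0, 0, 0], "turn": [0, 0, 0], "jaw": 1},
])

```text
time: 12.97
position: [462.7, -234.2, 57.3]
tcp_rot: [0.001, 0.867, 0.499, -0.002]
ft_force: [-8.5, -12.9, 6.3]
grip_width: 0.678
grasp_force: 28.5
```

>>> drive_tool([
  {"slide": [-0.0005, -0.0009, 0], "turn": [0, 0, 0], "jaw": 1},
  {"slide": [0, 0, 0], "turn": [0, 0, 0], "jaw": 0},
  {"slide": [0, 0, 0], "turn": [0, 0, 0], "jaw": 0},
  {"slide": [0, 0, 0], "turn": [0, 0, 0], "jaw": 0},
  {"slide": [0, 0, 0], "turn": [0, 0, 0], "jaw": 0},
  {"slide": [0, 0, 0.03], "turn": [0, 0, 0], "jaw": 0},
  {"slide": [0, 0, 0.03], "turn": [0, 0, 0], "jaw": 0},
  {"slide": [0, 0, 0.025], "turn": [0, 0, 0], "jaw": 0},
])

```text
time: 13.63
position: [462.9, -232.0, 142.8]
tcp_rot: [-0.001, 0.867, 0.499, 0.0]
ft_force: [1.4, 0.1, 0.4]
grip_width: 0.999
grasp_force: 0.0
```

>>> drive_tool([
  {"slide": [0.0039, 0.0348, 0], "turn": [0, 0, 0], "jaw": 0},
  {"slide": [0.0039, 0.0348, 0], "turn": [0, 0, 0], "jaw": 0},
  {"slide": [0.0039, 0.0348, 0], "turn": [0, 0, 0], "jaw": 0},
  {"slide": [0.0039, 0.0348, 0], "turn": [0, 0, 0], "jaw": 0},
  {"slide": [0.0039, 0.0348, 0], "turn": [0, 0, 0], "jaw": 0},
  {"slide": [0.0039, 0.0348, 0], "turn": [0, 0, 0], "jaw": 0},
  {"slide": [0.0039, 0.0348, 0], "turn": [0, 0, 0], "jaw": 0},
  {"slide": [0, 0, 0], "turn": [0, 0, 0], "jaw": 0},
  {"slide": [0, 0, 0], "turn": [0, 0, 0], "jaw": 0},
])

```text
time: 14.38
position: [489.9, 13.3, 141.6]
tcp_rot: [-0.0, 0.866, 0.501, -0.0]
ft_force: [-0.7, 0.1, -0.4]
grip_width: 1.003
grasp_force: 0.0
```

Run:
```python
from h import *
s=arm.get_state(); print(s['position'],s['tcp_rot'])
a=np.radians(59.8); ex=np.array([np.sin(a),-np.cos(a)]);ey=np.array([np.cos(a),np.sin(a)])
I,D=optics.capture('side');P=cloud('side',D)
cv2.imwrite('pics/mid.png',cv2.resize(I[115:265,285:485],(800,600),interpolation=cv2.INTER_CUBIC))
q=P[...,:2]-s['position'][:2];X=q@ex;Y=q@ey;z=P[...,2]
k=(z>s['position'][2]+8)&(z<s['position'][2]+40)&(abs(X)<70)&(abs(Y)<40)
f=lambda v:np.round(np.percentile(v,[2,50,98]),1)
for sg in(1,-1):
    g=k&(sg*X>20); print('fing',sg,f(X[g]),f(Y[g])) if g.sum()>3 else 0
k=(z>93)&(z<107)&(abs(X)<45)&(abs(Y)<45);print('c4',f(X[k]),f(Y[k]),f(z[k]),cv2.minAreaRect(P[k][:,:2].astype(np.float32))[2])
q=P[...,:2]-[471,-219];X=q@ex;Y=q@ey
k=(z>99)&(z<113)&(abs(X)<45)&(abs(Y)<150);print('row',f(X[k]),f(Y[k]),f(z[k]))
```

```text
[489.85415598  13.25648229 141.57208531] [-3.51670991e-04  8.65514193e-01  5.00884247e-01 -1.71190191e-04]
fing 1 [41.8 43.4 56.1] [-6.1  8.  14.2]
fing -1 [-56.6 -50.5 -42.2] [-3.1  9.3 14.2]
c4 [-29.8  -2.6  26.7] [-25.5   2.9  27. ] [ 93.6 100.  103.3] 59.99174499511719
row [-30.1 -18.9  16.2] [-40.8  -3.3 120.1] [100.  104.8 107.6]
```

View pics/mid.png

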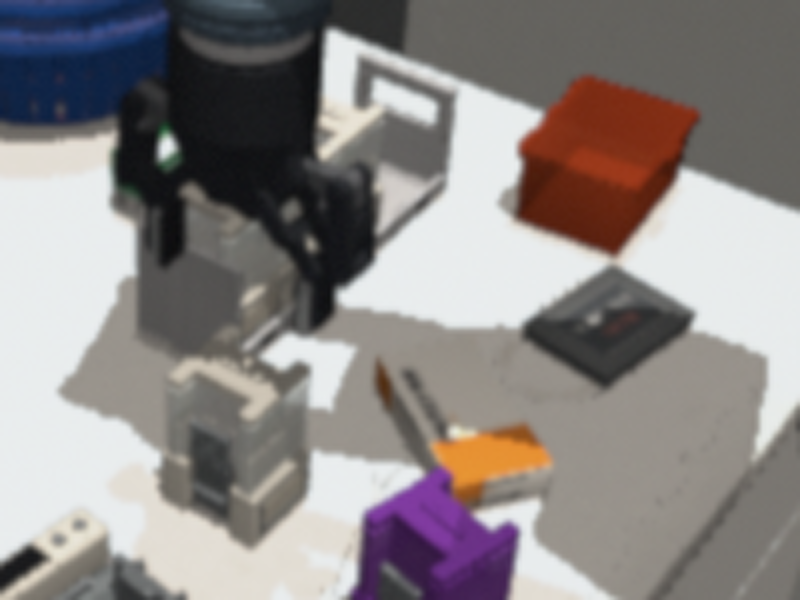

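The view shows the slotted panel at the far end (400,95) with a gap in front of it. The row is at the plain near panel, and cassette_4 is standing upright at (235,450). I'll regrip it by its front and back faces.

>>> drive_tool([
  {"slide": [-0.0013, -0.0022, -0.03], "turn": [0, 0, 0], "jaw": 0},
  {"slide": [0, 0, -0.03], "turn": [0, 0, 0], "jaw": 0},
  {"slide": [0, 0, -0.029], "turn": [0, 0, 0], "jaw": 0},
  {"slide": [0, 0, 0], "turn": [0, 0, 0], "jaw": 0},
  {"slide": [0, 0, 0], "turn": [0, 0, 0], "jaw": 0.2},
  {"slide": [0, 0, 0], "turn": [0, 0, 0], "jaw": 0.3},
  {"slide": [0, 0, 0], "turn": [0, 0, 0], "jaw": 1},
  {"slide": [0, 0, 0], "turn": [0, 0, 0], "jaw": 1},
  {"slide": [0, 0, 0], "turn": [0, 0, 0], "jaw": 1},
], squeeze=25)

```text
time: 15.18
position: [490.2, 8.2, 54.4]
tcp_rot: [0.001, 0.867, 0.499, 0.001]
ft_force: [-0.4, -1.0, 4.1]
grip_width: 0.673
grasp_force: 28.6
```

>>> drive_tool([
  {"slide": [0, 0, 0.01], "turn": [0, 0, 0], "jaw": 1},
  {"slide": [0, 0, 0.025], "turn": [0, 0, 0], "jaw": 1},
  {"slide": [0, 0, 0.03], "turn": [0, 0, 0], "jaw": 1},
  {"slide": [0, 0, 0.035], "turn": [0, 0, 0], "jaw": 1},
  {"slide": [0, 0, 0.035], "turn": [0, 0, 0], "jaw": 1},
  {"slide": [0, 0, 0], "turn": [0, 0, 0], "jaw": 1},
  {"slide": [0, 0, 0], "turn": [0, 0, 0], "jaw": 1},
])

```text
time: 15.77
position: [490.4, 8.7, 190.8]
tcp_rot: [0.002, 0.867, 0.499, 0.002]
ft_force: [-0.6, 0.0, -2.7]
grip_width: 0.677
grasp_force: 28.2
```

>>> drive_tool([
  {"slide": [-0.0068, -0.0333, 0], "turn": [0, 0, 0], "jaw": 1},
  {"slide": [-0.0068, -0.0333, 0], "turn": [0, 0, 0], "jaw": 1},
  {"slide": [-0.0068, -0.0333, 0], "turn": [0, 0, 0], "jaw": 1},
  {"slide": [-0.0068, -0.0333, 0], "turn": [0, 0, 0], "jaw": 1},
  {"slide": [-0.0068, -0.0333, 0], "turn": [0, 0, 0], "jaw": 1},
  {"slide": [-0.0068, -0.0333, 0], "turn": [0, 0, 0], "jaw": 1},
  {"slide": [-0.0068, -0.0333, 0], "turn": [0, 0, 0], "jaw": 1},
  {"slide": [-0.0068, -0.0333, 0], "turn": [0, 0, 0], "jaw": 1},
  {"slide": [-0.0068, -0.0333, 0], "turn": [0, 0, 0], "jaw": 1},
  {"slide": [0, 0, 0], "turn": [0, 0, 0], "jaw": 1},
])

```text
time: 16.6
position: [426.0, -296.2, 186.4]
tcp_rot: [0.0, 0.868, 0.497, -0.001]
ft_force: [0.9, 0.3, -1.6]
grip_width: 0.678
grasp_force: 28.0
```

>>> drive_tool([
  {"slide": [0, 0, 0], "turn": [0, 0, 0], "jaw": 1},
  {"slide": [0, 0, 0], "turn": [0, 0, 0], "jaw": 1},
])

```text
time: 16.77
position: [426.9, -289.9, 186.4]
tcp_rot: [-0.002, 0.867, 0.499, -0.0]
ft_force: [0.1, 0.0, -2.1]
grip_width: 0.678
grasp_force: 28.0
```

Run:
```python
from h import *
s=arm.get_state(); print(s['position'],s['tcp_rot'])
a=np.radians(59.8); ex=np.array([np.sin(a),-np.cos(a)]);ey=np.array([np.cos(a),np.sin(a)])
p=s['position'][:2]-[471,-219]; print('tcp rack',p@ex,p@ey)
f=lambda v:np.round(np.percentile(v,[1,5,50,95,99]),1) if len(v)>3 else len(v)
I,D=optics.capture('side');P=cloud('side',D)
cv2.imwrite('pics/above.png',cv2.resize(I[85:205,305:465],(800,600),interpolation=cv2.INTER_CUBIC))
q=P[...,:2]-[471,-219];X=q@ex;Y=q@ey;z=P[...,2]
k=(z>100)&(z<110)&(abs(X)<45)&(Y<140)&(Y>-60);print('row',f(X[k]),f(Y[k]))
zz=s['position'][2]-54.4
k=(z>zz+90)&(z<zz+104)&(abs(X)<45)&(abs(Y+82)<45);print('c4 lid',f(X[k]),f(Y[k]))
k=(z>zz+2)&(z<zz+38)&(abs(X)<45)&(abs(Y+82)<45);print('c4 base',f(X[k]),f(Y[k]))
for n in (1,-1):
    k=(z>70)&(z<90)&(abs(X)<42)&(abs(Y-n*122)<12);print('panel',n,f(Y[k]))
```

```text
[ 426.86749844 -289.90970365  186.42289533] [-1.80345680e-03  8.66863682e-01  4.98541936e-01 -2.05944508e-04]
tcp rack -2.473613700173821 -83.48499865324005
row [-29.4 -28.4  -2.2  26.4  28.9] [-41.4 -32.1  42.6 109.6 119.7]
c4 lid [-44.6 -38.7  -1.6  29.2  38. ] [-102.6  -91.1  -69.7  -51.3  -48.6]
c4 base [-37.4 -36.5 -20.5  24.3  27.9] [-105.2  -95.7  -54.8  -49.4  -48. ]
panel 1 [111.1 116.5 126.  128.7 129.6]
panel -1 [-123.3 -121.6 -116.7 -113.4 -112. ]
```

View pics/above.png

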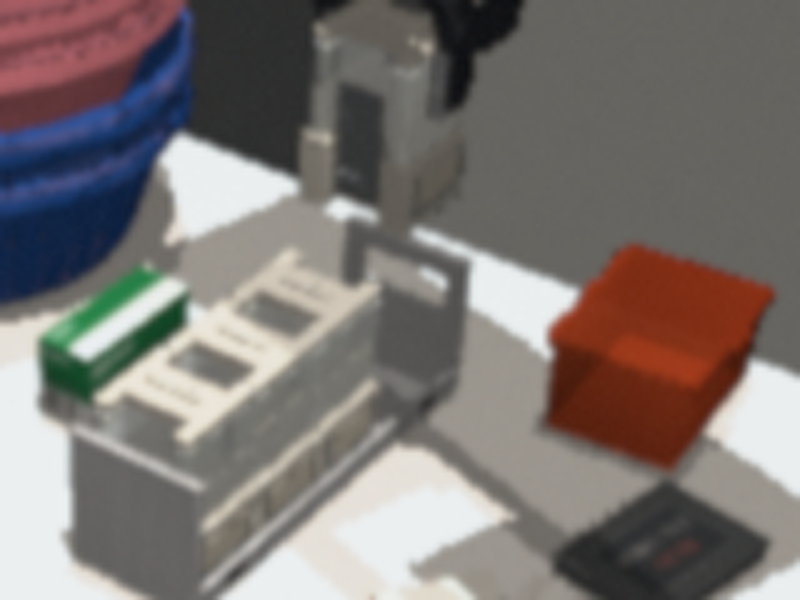

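>>> drive_tool([
  {"slide": [0.0016, -0.0027, 0], "turn": [0, 0, 0], "jaw": 1},
  {"slide": [0, 0, 0], "turn": [0, 0, 0], "jaw": 1},
  {"slide": [0, 0, -0.015], "turn": [0, 0, 0], "jaw": 1},
  {"slide": [0, 0, -0.015], "turn": [0, 0, 0], "jaw": 1},
  {"slide": [0, 0, 0], "turn": [0, 0, 0], "jaw": 1},
])

```text
time: 17.23
position: [428.4, -291.5, 155.4]
tcp_rot: [-0.002, 0.866, 0.5, -0.001]
ft_force: [-0.2, -0.3, -1.9]
grip_width: 0.677
grasp_force: 27.9
```

>>> drive_tool([
  {"slide": [0.0003, -0.0002, -0.01], "turn": [0, 0, 0], "jaw": 1},
  {"slide": [0, 0, -0.01], "turn": [0, 0, 0], "jaw": 1},
  {"slide": [0, 0, -0.01], "turn": [0, 0, 0], "jaw": 1},
  {"slide": [0, 0, -0.01], "turn": [0, 0, 0], "jaw": 1},
  {"slide": [0, 0, 0], "turn": [0, 0, 0], "jaw": 1},
])

```text
time: 17.65
position: [428.6, -292.7, 115.5]
tcp_rot: [-0.002, 0.867, 0.499, -0.0]
ft_force: [-0.3, 0.2, -2.6]
grip_width: 0.673
grasp_force: 28.0
```

Run:
```python
from h import *
s=arm.get_state(); print(s['position'],s['ft_force'])
a=np.radians(59.8); ex=np.array([np.sin(a),-np.cos(a)]);ey=np.array([np.cos(a),np.sin(a)])
p=s['position'][:2]-[471,-219]; print('tcp rack',p@ex,p@ey)
I,D=optics.capture('side')
cv2.imwrite('pics/low.png',cv2.resize(I[85:205,305:465],(800,600),interpolation=cv2.INTER_CUBIC))
```

```text
[ 428.61570718 -292.7130368   115.46270363] [-0.27482965  0.23871188 -2.57714566]
tcp rack 0.4474515557139986 -85.02846498811448
```

View pics/low.png

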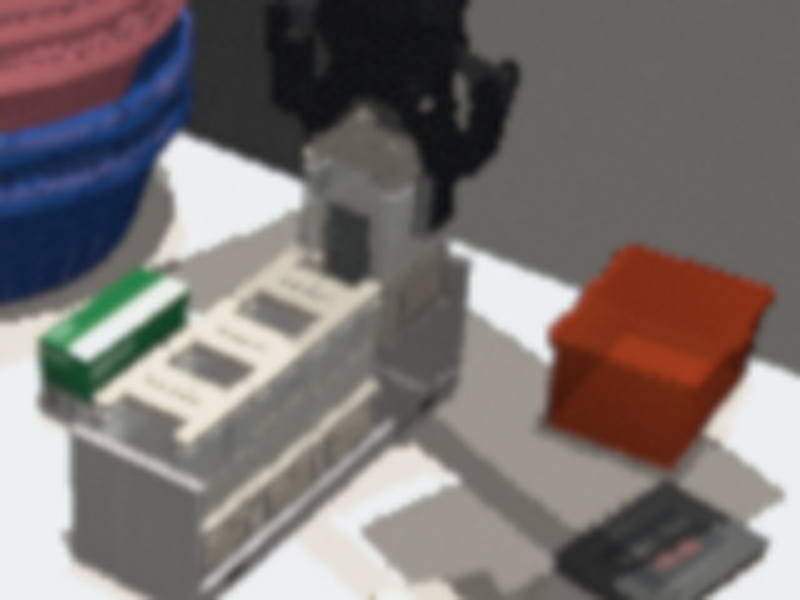

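Cassette_4 is now between the row and the slotted panel, at about (370,250), with no contact force. I'll keep lowering.

>>> drive_tool([
  {"slide": [0, 0, -0.01], "turn": [0, 0, 0], "jaw": 1},
  {"slide": [0, 0, -0.01], "turn": [0, 0, 0], "jaw": 1},
  {"slide": [0, 0, -0.01], "turn": [0, 0, 0], "jaw": 1},
  {"slide": [0, 0, -0.005], "turn": [0, 0, 0], "jaw": 1},
  {"slide": [0, 0, -0.004], "turn": [0, 0, 0], "jaw": 1},
  {"slide": [0, 0, -0.003], "turn": [0, 0, 0], "jaw": 1},
  {"slide": [0, 0, -0.003], "turn": [0, 0, 0], "jaw": 1},
  {"slide": [0, 0, 0], "turn": [0, 0, 0], "jaw": 1},
])

```text
time: 18.37
position: [429.5, -293.7, 72.3]
tcp_rot: [-0.0, 0.867, 0.499, -0.0]
ft_force: [-0.9, -0.4, -1.7]
grip_width: 0.674
grasp_force: 28.1
```

>>> drive_tool([
  {"slide": [-0.0012, 0.0007, 0], "turn": [0, 0, 0], "jaw": 1},
  {"slide": [0, 0, 0], "turn": [0, 0, 0], "jaw": 1},
  {"slide": [0, 0, -0.002], "turn": [0, 0, 0], "jaw": 1},
  {"slide": [0, 0, -0.002], "turn": [0, 0, 0], "jaw": 1},
  {"slide": [0, 0, -0.002], "turn": [0, 0, 0], "jaw": 1},
  {"slide": [0, 0, 0], "turn": [0, 0, 0], "jaw": 1},
])

```text
time: 18.87
position: [428.2, -292.9, 66.4]
tcp_rot: [-0.0, 0.867, 0.499, -0.0]
ft_force: [-0.1, 0.1, -1.4]
grip_width: 0.674
grasp_force: 28.1
```

>>> drive_tool([
  {"slide": [0, 0, -0.002], "turn": [0, 0, 0], "jaw": 1},
  {"slide": [0, 0, -0.002], "turn": [0, 0, 0], "jaw": 1},
  {"slide": [0, 0, 0], "turn": [0, 0, 0], "jaw": 1},
])

```text
time: 19.12
position: [428.3, -292.9, 62.4]
tcp_rot: [-0.0, 0.867, 0.499, -0.0]
ft_force: [-0.5, 0.9, -2.7]
grip_width: 0.672
grasp_force: 28.1
```

>>> drive_tool([
  {"slide": [0, 0, -0.0015], "turn": [0, 0, 0], "jaw": 1},
  {"slide": [0, 0, -0.001], "turn": [0, 0, 0], "jaw": 1},
  {"slide": [0, 0, 0], "turn": [0, 0, 0], "jaw": 1},
])

```text
time: 19.37
position: [428.4, -293.0, 60.1]
tcp_rot: [-0.0, 0.867, 0.499, -0.0]
ft_force: [0.4, 0.7, -2.4]
grip_width: 0.678
grasp_force: 28.1
```

>>> drive_tool([
  {"slide": [0, 0, -0.001], "turn": [0, 0, 0], "jaw": 1},
  {"slide": [0, 0, -0.001], "turn": [0, 0, 0], "jaw": 1},
  {"slide": [0, 0, 0], "turn": [0, 0, 0], "jaw": 1},
])

```text
time: 19.62
position: [428.5, -293.3, 59.4]
tcp_rot: [0.0, 0.867, 0.499, -0.0]
ft_force: [-3.3, 0.9, 7.9]
grip_width: 0.675
grasp_force: 29.0
```

>>> drive_tool([
  {"slide": [0.0005, 0.0009, 0], "turn": [0, 0, 0], "jaw": 1},
  {"slide": [0.0005, 0.0009, 0], "turn": [0, 0, 0], "jaw": 1},
  {"slide": [0.0005, 0.0009, 0], "turn": [0, 0, 0], "jaw": 1},
  {"slide": [0.0005, 0.0009, 0], "turn": [0, 0, 0], "jaw": 1},
  {"slide": [0.0005, 0.0009, 0], "turn": [0, 0, 0], "jaw": 1},
  {"slide": [0, 0, 0], "turn": [0, 0, 0], "jaw": 1},
])

```text
time: 20.12
position: [431.7, -290.1, 59.5]
tcp_rot: [0.002, 0.867, 0.499, -0.0]
ft_force: [-0.9, -3.6, 5.2]
grip_width: 0.673
grasp_force: 28.8
```

>>> drive_tool([
  {"slide": [0.0005, 0.0009, 0], "turn": [0, 0, 0], "jaw": 1},
  {"slide": [0.0005, 0.0009, 0], "turn": [0, 0, 0], "jaw": 1},
  {"slide": [0, 0, 0], "turn": [0, 0, 0], "jaw": 1},
])

```text
time: 20.37
position: [432.7, -288.8, 59.5]
tcp_rot: [0.002, 0.867, 0.499, -0.0]
ft_force: [-3.4, -4.2, 6.1]
grip_width: 0.675
grasp_force: 28.8
```

>>> drive_tool([
  {"slide": [0.0005, 0.0009, 0], "turn": [0, 0, 0], "jaw": 1},
  {"slide": [0.0005, 0.0009, 0], "turn": [0, 0, 0], "jaw": 1},
  {"slide": [0, 0, 0], "turn": [0, 0, 0], "jaw": 1},
])

```text
time: 20.62
position: [432.7, -288.8, 59.5]
tcp_rot: [0.003, 0.866, 0.499, -0.002]
ft_force: [-7.9, -12.6, 5.2]
grip_width: 0.677
grasp_force: 28.7
```

>>> drive_tool([
  {"slide": [0.0005, 0.0009, 0], "turn": [0, 0, 0], "jaw": 1},
  {"slide": [0.0005, 0.0009, 0], "turn": [0, 0, 0], "jaw": 1},
  {"slide": [0, 0, 0], "turn": [0, 0, 0], "jaw": 1},
])

```text
time: 20.87
position: [432.8, -288.8, 59.6]
tcp_rot: [0.004, 0.866, 0.499, -0.003]
ft_force: [-12.8, -18.1, 3.6]
grip_width: 0.68
grasp_force: 28.6
```

>>> drive_tool([
  {"slide": [-0.001, -0.0018, 0], "turn": [0, 0, 0], "jaw": 1},
  {"slide": [0, 0, 0], "turn": [0, 0, 0], "jaw": 1},
  {"slide": [0, 0, 0], "turn": [0, 0, 0], "jaw": 0.4},
  {"slide": [0, 0, 0], "turn": [0, 0, 0], "jaw": 0},
  {"slide": [0, 0, 0], "turn": [0, 0, 0], "jaw": 0},
  {"slide": [0, 0, 0], "turn": [0, 0, 0], "jaw": 0},
  {"slide": [0, 0, 0], "turn": [0, 0, 0], "jaw": 0},
  {"slide": [0, 0, 0.03], "turn": [0, 0, 0], "jaw": 0},
  {"slide": [0, 0, 0.04], "turn": [0, 0, 0], "jaw": 0},
  {"slide": [0, 0, 0.04], "turn": [0, 0, 0], "jaw": 0},
])

```text
time: 21.7
position: [432.2, -283.7, 168.3]
tcp_rot: [-0.002, 0.867, 0.499, -0.0]
ft_force: [1.3, -0.9, -0.6]
grip_width: 0.999
grasp_force: 0.0
```

>>> drive_tool([
  {"slide": [0, 0.03, 0.02], "turn": [0, 0, 0], "jaw": 0},
  {"slide": [0, 0.04, 0], "turn": [0, 0, 0], "jaw": 0},
  {"slide": [0, 0.04, 0], "turn": [0, 0, 0], "jaw": 0},
  {"slide": [0, 0.04, 0], "turn": [0, 0, 0], "jaw": 0},
  {"slide": [0, 0.04, 0], "turn": [0, 0, 0], "jaw": 0},
  {"slide": [0, 0.04, 0], "turn": [0, 0, 0], "jaw": 0},
  {"slide": [0, 0.04, 0], "turn": [0, 0, 0], "jaw": 0},
  {"slide": [0, 0.04, 0], "turn": [0, 0, 0], "jaw": 0},
  {"slide": [0, 0.04, 0], "turn": [0, 0, 0], "jaw": 0},
  {"slide": [0, 0, 0], "turn": [0, 0, 0], "jaw": 0},
])

```text
time: 22.53
position: [431.5, 71.9, 188.3]
tcp_rot: [-0.002, 0.865, 0.502, 0.001]
ft_force: [-0.7, -0.3, -0.4]
grip_width: 1.0
grasp_force: 0.0
```

Run:
```python
from h import *
a=np.radians(59.8); ex=np.array([np.sin(a),-np.cos(a)]);ey=np.array([np.cos(a),np.sin(a)])
f=lambda v:np.round(np.percentile(v,[1,50,99]),1) if len(v)>3 else len(v)
im=[]
for n,(u,v) in dict(side=(305,110),top=(325,180)).items():
    I,D=optics.capture(n);P=cloud(n,D); im.append(cv2.resize(I[v:v+100,u:u+110],(396,360),interpolation=cv2.INTER_CUBIC))
    q=P[...,:2]-[471,-219];X=q@ex;Y=q@ey;z=P[...,2]
    k=(z>99)&(z<116)&(abs(X)<45)&(abs(Y)<140);print(n,'row',f(X[k]),f(Y[k]),f(z[k]))
    for b in np.arange(-110,130,28):
        g=k&(abs(Y-b)<14);print(int(b),np.round(np.median(z[g]),1) if g.sum() else 0,end=' | ')
    for s in(1,-1):
        k=(z>72)&(z<90)&(abs(X)<42)&(abs(Y-s*122)<12);print('panel',s,f(Y[k]),k.sum())
cv2.imwrite('pics/final.png',np.hstack(im))
```

```text
side row [-29.3   3.2  27.8] [ 13.2  98.2 121.5] [ 99.2 105.  109. ]
-110 0 | -82 0 | -54 0 | -26 0 | 2 102.7 | 30 106.0 | 58 105.0 | 86 105.5 | 114 104.1 | panel 1 [110.8 125.8 129.8] 191
panel -1 [-122.1 -118.6 -115.7] 4
top row [-27.6   1.1  30.6] [-100.8    5.   113.7] [ 99.6 105.8 112.4]
-110 105.0 | -82 106.1 | -54 106.0 | -26 106.4 | 2 105.4 | 30 105.6 | 58 105.2 | 86 106.1 | 114 105.9 | panel 1 [111.2 120.6 125.1] 79
panel -1 [-125.8 -121.2 -117.5] 83
```

View pics/final.png

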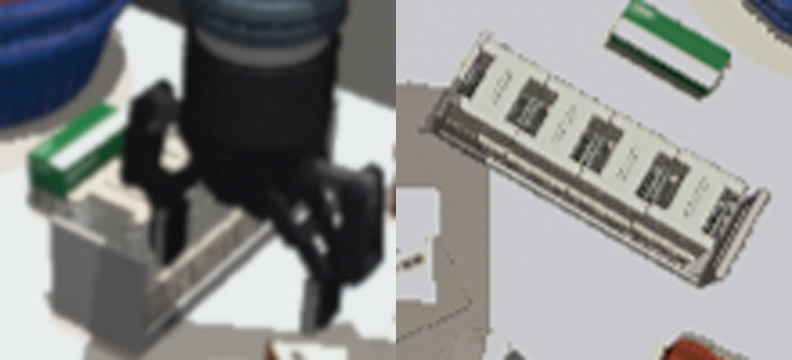

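```bash
python3 -c "
from bench import job; print(job.sign_off())"
```

```text
the job is handed in; nothing more can be done
None
```

I unclipped cassette_4 from the dock without tearing it out and stood it in the rack; the last top view shows all four in one closed row against the plain end panel. I handed the job in at about 23 s on the robot's clock. The interface returned no verdict.

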